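# Bring the refilled tilt-out bin home

## Task

Lift the tilt-out bin unit (the black bar on top is its handle) out of the filling rack, carry it to the empty home rack and keep the white bin upright all the way: once clear of the rails nothing but your balancing stops the bin from tipping over in its frame, and the robot must not touch the bin or its cartridges. Above the home rack, with everything clear over the rails, hold the frame level and the bin upright and steady for at least five seconds, then lower the unit gently between the rails until it stands on the rack's floor and let go. Leave everything else on the shelf where it is.

Things in the scene. Friction and masses are not known exactly. Their poses are not given: they have to be found in the camera images.
- frame: grey plastic carrying frame of the tilt-out bin unit, 0.35 kg: base plate 80 (x) x 198 (y) x 10 mm, two upright cheeks at y = +-91 mm (44 mm wide in x, 8 mm thick) joined at the top by the carrying bar. Origin under the centre of the base plate; z up, y along the bar. At the start it stands in the middle of the filling rack, axes parallel to the rack's
- bar (a point): centre of the black carrying bar on top of the frame, 190 mm above the frame's origin: 22 mm wide (x), 22 mm high, clear length 174 mm along the frame's y. To be gripped across its width, from above. The caps of the cartridges below it reach to 150 mm above the frame's origin: keep the fingers above them
- pivot (a point): point on the frame, on the pivot axis of the bin, 40 mm above the frame's origin; the axis runs along the frame's y. A rotary damper of 0.15 N m s/rad (nominal) acts between frame and bin; no spring, no latch, no dry friction. Turning the frame drags the bin along through the damper
- bin (a joint): tilt of the white bin in the frame (rad), 0 square to the frame, positive when its top leans to the frame's +x; stops at +-0.5. With cartridges nominal 0.5 kg (+-15 %), centre of mass 40 mm above the pivot, inertia about the pivot 0.0015 kg m2: with the frame level it topples to either side, its lean growing by a factor e in about 0.8 s. At the start it leans on one of the rails by up to 0.08
- bin_rim (a point): centre of the mouth of the white bin, 68 mm above the pivot on the bin's mid axis; its z axis is the bin's upright axis. The bin is 70 mm deep (x) at the bottom, 110 mm at the rim edge, which lies 57 to 69 mm above the pivot and is 158 mm long (y). Three upright sealant cartridges, 42 mm across, stand fixed in it and reach 110 mm above the pivot
- filling_rack: the rack the unit stands in at the start: grey floor plate 170 x 280 x 10 mm, a post at each corner (x +-66, y +-128 mm) and two level 12 mm steel retaining rails along y at x = +-66 mm, centred 112 mm above the table (top 118 mm); clear gap between them 120 mm; open on top. Fixed. Origin under the plate's centre, x across the rails, z up
- home_rack: the empty rack where the unit belongs, same as the other: grey floor plate 170 x 280 x 10 mm, a post at each corner (x +-66, y +-128 mm) and two level 12 mm steel retaining rails along y at x = +-66 mm, centred 112 mm above the table (top 118 mm); clear gap between them 120 mm; open on top. Fixed. Origin under the plate's centre, x across the rails, z up
- scraper: yellow plastic scraper lying flat, 135 mm long, 60 mm wide, 14 mm thick; origin under its middle. To be left alone
- opener: small steel cartridge opener lying flat, about 115 mm long, 26 mm wide; origin under its middle. To be left alone
- tape_roll: blue roll of tape lying flat, 96 mm across, 25 mm high; origin under its centre. To be left alone
- cap_set: clear open tray 60 x 90 x 25 mm with white nozzle caps; origin under its middle. To be left alone
- cleaner: blue aerosol can of cleaner with a red cap, 67 mm across, 190 mm tall, standing; origin under its middle. To be left alone
- jar: glass jar, 70 mm across, 85 mm tall, standing; origin under its middle. To be left alone

How it is judged:
By the outcome, as a careful person would: the job done as asked, in the order asked, and still so for the second after the job is handed in, with the robot touching nothing.
It also fails if it takes over 61 s, if anything falls off the work surface, if the arm or the gripper's body presses on something with over 40 N, if the wrist force passes 120 N, or if a joint passes its speed limit or range.

## Robot

A 7-joint arm with a two-finger parallel gripper is mounted at the origin on the work surface. World frame = base frame: x ahead of the robot, y to its left, z up, the work surface at z = 0. Lengths are in m, angles in rad, forces in N, time in s.
With the tool pointing down it reaches from about 0.4 to 0.85 m from the base axis. Payload 10.4 kg.
Tool frame: the origin (TCP) lies between the finger pads; the fingertips stand manip.tip_extent ahead of it and the grasp point (between the pads) lies 6 mm ahead of it (manip.tip_extent is the distance from the TCP to the fingertips, in m); z points along the fingers, y is the line along which they close (so a half turn about z gives the same grasp; the last joint's range is limited). The gripper opens to 85 mm and grips with 20 to 120 N. Pads are 22 mm wide; open, the fingers measure 114 mm over their backs; the gripper's body (76 mm by 85 mm) begins 54 mm behind the grasp point. The pads swing forward as they close: fully open they stand 13 mm farther back than shut.
Start: joints at [-0.023, 0.332, -0.065, 1.46, 0.022, 1.35, -0.088], TCP at [0.625, 0, 0.235] pointing down, gripper open.
Joint ranges: [-2.6, 2.6], [-0.5, 2.12], [-1.47, 1.34], [0.16, 2.42], [-1.27, 4.41], [0.06, 2.06], [-2.6, 2.6]. Speed limits (rad/s): [2.22, 2.22, 2.79, 2.79, 3.14, 3.14, 3.14].

## Interface

Orientations are given as a unit quaternion [x, y, z, w].
In Python, from workcell import get_obs, optics, workorder, manip gives the robot as it stands.
- The arm moves only by the tool jog_arm, never from a script. Its argument "increments" is a list of rows, each a list of 7 numbers: the shift along the tool's x, y, z in m, then the turn, a rotation vector about the tool's x, y, z in rad, then the opening, from -1 (shut) to 1 (fully open). A call has 1 to 5 rows; each row is the pose to reach, as a shift and turn from the pose commanded when the call began, along the tool's axes at that moment; what a row does not reach only later rows make up. A row lasts 1/12 s, in which the tool goes at most 41.7 mm and 7.16 degrees, less where a joint would pass 70% of its speed; a pose out of reach is approached as far as the arm can. A call with a gripper value outside its range is refused whole. The fingers move at their own pace and stop on an object; "grip_force" is the grip in N (left out, the last holds). Time passes only in rows, so rows that repeat a pose let the fingers close. It gives the time, the measured TCP pose, the force, the opening and the grip force at its end, in the units of the state.
- get_obs(): the state, without advancing time (a new reading comes with each control period).
- optics.camera(name): name is "scene" or "side" or "wrist"; returns a dict with "color" (400x640x3 uint8, red, green, blue), "depth" (400x640 float32, m along the optical axis (not along the pixel's ray), 0 where there is no reading), "K" (3x3 intrinsics, pixels), "k1" (the pictures are not rectified: a ray, as slopes to the right and down, at radius r is drawn at 1 + k1 r^2 times it, then the intrinsics apply), "R" (3x3) and "t" (3): a world point X has camera coordinates R X + t. Camera axes: x right, y down, z forward; pixel columns grow to the right and rows downward; lengths in m; the calibration is good to about 2 mm. A picture is of the moment at which its call begins.
- workorder.hand_in(): hands the job in; it is judged then, once.
The state is a dict: "clock": time; "joint_pos": joint angles; "joint_velocities": joint speeds; "tau": joint torques, N m; "position": TCP position; "ee_rot": TCP orientation; "ft_force": force on the tool from outside, world axes, zero at the start; "torque": the same for the moment, N m; "grip_width": opening from 0.0 (shut) to 1.0 (fully open); "grasp_force": force on a finger pad.
Only numpy, scipy, OpenCV 4.12 (cv2) and the standard library are available. Lean on these libraries where they do the work, as an engineer would, in place of code of your own. Each camera call takes 0.05 s, during which the arm holds its last target. There are 200 camera calls.

## Working session

There is one attempt and no reset: what is moved stays moved. The work goes in short steps, Python scripts to look and compute and a tool call to move; the robot and the scene stay as the last step left them, time stands still between calls to the robot, and variables do not carry over. Pictures are saved under pics/ and viewed, at most 10 in all, crops included, and the job is handed in when it is done.

Besides the shell and the picture viewer there is one more tool, called after "Emit:" as name([rows], argument=value, ...), one row to a line, values as JSON. jog_arm: Moves the arm, as the interface text tells. Its arguments: {"type":"object","properties":{"increments":{"type":"array"},"grip_force":{"type":"number"}},"required":["increments"]}

```bash
mkdir -p pics; ls
python3 - <<'E'
from workcell import get_obs, optics, workorder, manip
import cv2,numpy as np
print(get_obs()); print([ (a,getattr(manip,a)) for a in dir(manip) if a[0]!='_'])
for n in ("scene","side","wrist"):
    c=optics.camera(n); cv2.imwrite(f"pics/{n}0.png",c["color"][:,:,::-1]); np.savez(f"{n}0.npz",**{k:c[k] for k in c if not isinstance(c[k],str)})
    print(n,c["K"].tolist(),c["k1"],(-c["R"].T@c["t"]).round(3),c["R"].round(3).tolist())
E
```

```text
pics
{'clock': 0.0, 'joint_pos': array([-0.02257688,  0.33287326, -0.06470645,  1.46090543,  0.02159248,
        1.34991071, -0.08850927]), 'joint_velocities': array([-0.00036169,  0.0014544 ,  0.0004748 ,  0.00103978, -0.00095407,
       -0.00042154, -0.00013801]), 'tau': array([ 4.98105128e-04, -6.25449800e+01,  4.97091911e-02, -3.91610491e+01,
        1.63588714e-02,  9.83294769e-03, -6.01235030e-06]), 'position': array([ 6.24641023e-01, -1.27032296e-05,  2.34032216e-01]), 'ee_rot': array([ 7.07109333e-01,  7.07103882e-01, -5.14537770e-04, -4.75752145e-04]), 'ft_force': array([ 0.36549098,  0.36275588, -0.01821666]), 'torque': array([ 0.00511233, -0.04292081,  0.00250967]), 'grasp_force': 0.0, 'grip_width': 0.998374798820106}
[('MotionError', <class 'workcell.MotionError'>), ('tip_extent', 0.025)]
scene [[362.5586186729055, 0.0, 328.2909426021968], [0.0, 362.5586186729055, 204.448990574699], [0.0, 0.0, 1.0]] -0.011643055780914777 [1.139 0.137 0.634] [[-0.249, 0.968, 0.019], [0.593, 0.168, -0.788], [-0.766, -0.185, -0.616]]
side [[454.81218377220387, 0.0, 322.9313347533012], [0.0, 454.81218377220387, 197.84908243384666], [0.0, 0.0, 1.0]] -0.04615669271600342 [0.167 0.724 0.763] [[-0.884, -0.468, 0.005], [-0.29, 0.539, -0.791], [0.367, -0.701, -0.612]]
wrist [[278.28284125510595, 0.0, 322.2916975046448], [0.0, 278.28284125510595, 195.40672199087805], [0.0, 0.0, 1.0]] -0.04506324870543846 [0.625 0.081 0.374] [[1.0, 0.0, -0.001], [0.0, -0.948, 0.318], [-0.001, -0.318, -0.948]]
```

View pics/scene0.png

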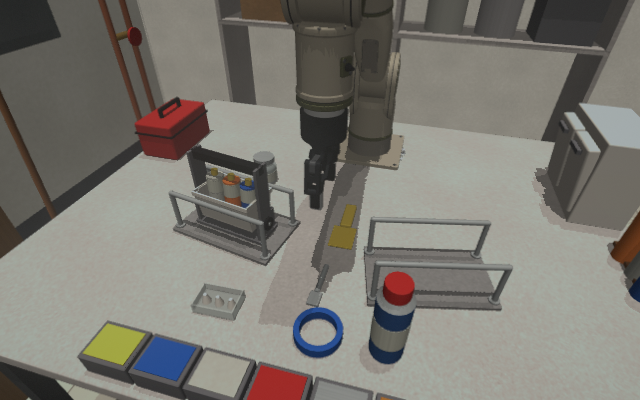

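View pics/side0.png

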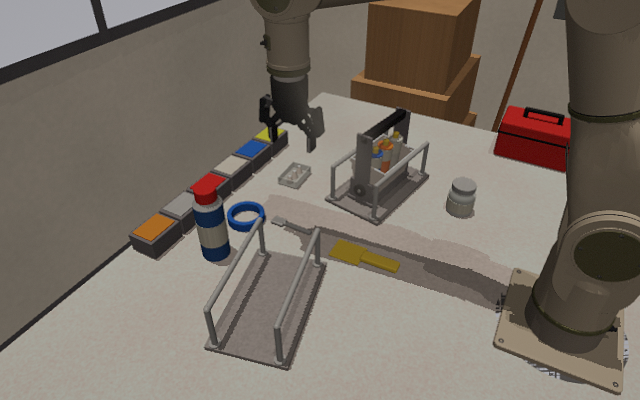

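```bash
cat > h.py <<'E'
import numpy as np, cv2
def cloud(c):
    K,k1,R,t,D=c["K"],float(c["k1"]),c["R"],c["t"],c["depth"]
    v,u=np.mgrid[:D.shape[0],:D.shape[1]]
    xy=cv2.undistortPoints(np.stack([u,v],-1).reshape(-1,1,2).astype(float),K,np.array([k1,0,0,0.])).reshape(-1,2)
    d=D.reshape(-1); P=np.c_[xy*d[:,None],d]; W=(P-t)@R
    W[d==0]=np.nan
    return W.reshape(D.shape+(3,))
def proj(c,X):
    return cv2.projectPoints(np.atleast_2d(X).astype(float),cv2.Rodrigues(c["R"])[0],c["t"],c["K"],np.array([float(c["k1"]),0,0,0]))[0].reshape(-1,2)
E
python3 - <<'E'
import numpy as np,cv2
from h import *
for n in ("scene","side"):
    c=np.load(n+"0.npz"); W=cloud(c); P=W.reshape(-1,3)
    P=P[(P[:,0]>.3)&(P[:,0]<1)&(abs(P[:,1])<.6)]
    z=P[:,2]; print(n,"table",np.median(z[abs(z)<.01]))
    for lab,lo,hi in (("rails",.105,.121),("floor",.007,.0135),("bar",.203,.222)):
        for side in (-1,1):
            m=(z>lo)&(z<hi)&(P[:,1]*side>.05); Q=P[m][:,:2].astype(np.float32)
            if lab=="bar":
                pass
            if len(Q)<10: continue
            # largest cluster components on 5 mm grid
            g=np.zeros((300,300),np.uint8); ij=((Q+[0,.6])/.005).astype(int); g[ij[:,0],ij[:,1]]=1
            nl,L,st,ce=cv2.connectedComponentsWithStats(cv2.dilate(g,np.ones((5,5),np.uint8)))
            l=L[ij[:,0],ij[:,1]]
            for k in range(1,nl):
                q=Q[l==k]
                if len(q)<40: continue
                r=cv2.minAreaRect(q); print(n,lab,side,len(q),np.round(r[0],4),np.round(r[1],4),round(r[2],2),"zmed",P[m][l==k][:,2].max().round(4))
E
```

```text
scene table 0.0008641055142314716
scene rails -1 142 [ 0.4381 -0.2996] [0.15   0.0174] 79.81 zmed 0.1207
scene rails -1 1345 [ 0.51   -0.2589] [0.2693 0.1429] 79.6 zmed 0.121
scene rails 1 654 [0.4891 0.2128] [0.0137 0.2653] 12.58 zmed 0.1207
scene rails 1 868 [0.6177 0.2418] [0.0131 0.2642] 12.52 zmed 0.1209
scene rails 1 228 [0.7675 0.1606] [0.0311 0.0662] 1.99 zmed 0.121
scene floor -1 2143 [ 0.5096 -0.259 ] [0.2825 0.1712] 79.87 zmed 0.0135
scene floor -1 265 [ 0.7426 -0.1882] [0.0597 0.0926] 2.26 zmed 0.0135
scene floor -1 144 [ 0.9321 -0.2421] [0.0049 0.1984] 1.07 zmed 0.0135
scene floor 1 5014 [0.5523 0.2279] [0.1728 0.2793] 12.76 zmed 0.0135
scene floor 1 43 [0.7632 0.0639] [0.0723 0.0264] 0.76 zmed 0.0135
scene floor 1 63 [0.7727 0.1607] [0.0222 0.0613] 1.58 zmed 0.0134
scene bar -1 689 [ 0.5085 -0.258 ] [0.1919 0.0465] 79.13 zmed 0.2136
side table 0.0023227946034629263
side rails -1 779 [ 0.5085 -0.2567] [0.2657 0.1464] 79.46 zmed 0.121
side rails -1 40 [ 0.543  -0.3142] [0.0629 0.011 ] 76.93 zmed 0.121
side rails 1 626 [0.487  0.2134] [0.0135 0.2666] 13.16 zmed 0.121
side rails 1 630 [0.6139 0.2426] [0.0127 0.2657] 12.74 zmed 0.121
side rails 1 172 [0.7343 0.1711] [0.0667 0.0332] 45.97 zmed 0.1207
side floor -1 978 [ 0.4933 -0.2221] [0.3864 0.2383] 70.55 zmed 0.0135
side floor -1 63 [ 0.7511 -0.4691] [0.2702 0.14  ] 81.37 zmed 0.0108
side floor -1 144 [ 0.7437 -0.2221] [0.165 0.097] 80.31 zmed 0.0134
side floor -1 125 [ 0.8445 -0.2565] [0.0837 0.3984] 7.33 zmed 0.0135
side floor 1 6441 [0.547  0.2122] [0.2017 0.3147] 15.98 zmed 0.0135
side floor 1 62 [0.7322 0.1706] [0.0666 0.0263] 47.2 zmed 0.0133
side floor 1 45 [0.7519 0.0676] [0.0672 0.0171] 5.35 zmed 0.0134
side floor 1 128 [0.864  0.1918] [0.1586 0.0674] 62.2 zmed 0.0135
side bar -1 523 [ 0.5084 -0.2573] [0.1927 0.0461] 79.09 zmed 0.2172
```

The scene picture shows the filling rack with the unit at about (235,205) and the home rack at about (435,265). The side picture has the same at (378,165) and (270,300). From the clouds, the filling rack is at (0.509, -0.258) with yaw -10.2°, and the home rack is at (0.5525, 0.2277) with yaw +12.7°. Rail spacing, plate sizes and heights all match what was given. I'm moving above the bar now.

Emit:
jog_arm([
  [0,0,-0.04,0,0,0,1],
  [-0.03,-0.014,-0.066,0,0,0,1],
  [-0.065,-0.03,-0.066,0,0,0,1],
  [-0.1,-0.045,-0.066,0,0,0,1],
  [-0.135,-0.06,-0.066,0,0,0,1],
])

```text
clock: 0.57
position: [0.5642, -0.1363, 0.3012]
ee_rot: [0.707, 0.707, 0.0, 0.0]
ft_force: [0.3, -0.2, -0.2]
grip_width: 1.0
grasp_force: 0.0
```

Emit:
jog_arm([
  [-0.123,-0.056,0,0,0,0.178,1],
  [-0.123,-0.056,0,0,0,0.178,1],
  [-0.123,-0.056,0,0,0,0.178,1],
  [-0.123,-0.056,0,0,0,0.178,1],
  [-0.123,-0.056,0,0,0,0.178,1],
])

```text
clock: 0.98
position: [0.5066, -0.2625, 0.3008]
ee_rot: [0.769, 0.639, -0.001, 0.0]
ft_force: [-0.8, -0.1, -0.9]
grip_width: 0.998
grasp_force: 0.0
```

Run:
```python
from workcell import *
from h import *
c=optics.camera("wrist"); np.savez("wrist1.npz",**c); cv2.imwrite("pics/w1.png",c["color"][:,:,::-1])
o=get_obs(); print(o["position"],o["ee_rot"],o["clock"])
psi=np.radians(-10.2); Rf=np.array([[np.cos(psi),np.sin(psi)],[-np.sin(psi),np.cos(psi)]])
W=cloud(c); P=W.reshape(-1,3); F=np.c_[(P[:,:2]-[.509,-.258])@Rf.T,P[:,2]]
z=F[:,2]
for lab,lo,hi,xm,ym in (("bar",.2,.225,.03,.085),("cheek",.2,.225,.04,.11),("caps",.135,.18,.04,.08),("rim",.095,.13,.058,.079),("rails",.105,.125,.08,.11)):
    m=(z>lo)&(z<hi)&(abs(F[:,0])<xm)&(abs(F[:,1])<ym); q=F[m]
    if lab=="rails": q=q[abs(q[:,0])>.061]
    print(lab,m.sum(),q.min(0).round(4),q.max(0).round(4),np.median(q,0).round(4))
```

```text
[ 0.5080396  -0.25965643  0.30067878] [ 7.68251333e-01  6.40148316e-01 -1.44673735e-04 -4.47647741e-05] 1.0333
bar 4837 [-0.021  -0.085   0.2022] [0.0219 0.085  0.2136] [1.000e-04 1.510e-02 2.113e-01]
cheek 5809 [-0.0222 -0.0963  0.2002] [0.0219 0.0918 0.2138] [1.000e-04 1.620e-02 2.113e-01]
caps 1048 [-0.0286 -0.0703  0.1353] [0.0151 0.066  0.1615] [-0.0193  0.0022  0.146 ]
rim 3207 [-0.058 -0.079  0.095] [0.0502 0.0762 0.1299] [0.018  0.0046 0.1137]
rails 6395 [-0.0725 -0.1099  0.113 ] [0.0722 0.1098 0.1202] [-0.0611  0.0158  0.1176]
```

View pics/w1.png

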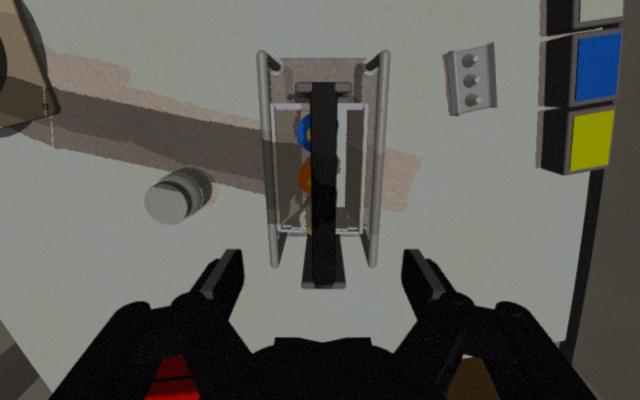

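The wrist picture shows the bar along column 323, rows 85–285. The bin's rim edges are at columns 275 and 365, so it is leaning left (-x) on the left rail. I'll write the lean fit, test it here, and go down to grip.

```bash
cat >> h.py <<'E'
from scipy.spatial.transform import Rotation as Rn
from scipy.optimize import minimize_scalar
def lean(W,Rf,piv):
    """W cloud, Rf frame axes as columns (world), piv world pivot point -> joint angle q, ring height, inliers"""
    F=(W.reshape(-1,3)-piv)@Rf
    F=F[(abs(F[:,0])<.095)&(abs(F[:,1])<.082)&(abs(F[:,2])<.12)]
    def ring(q):
        c,s=np.cos(q),np.sin(q); x=F[:,0]*c-F[:,2]*s; z=F[:,0]*s+F[:,2]*c
        return x,z,(abs(x)<.0565)&((abs(x)>.05)|(abs(F[:,1])>.073))&(abs(F[:,1])<.08)
    def cost(q):
        x,z,m=ring(q); return -np.exp(-((z[m]-.069)/.003)**2).sum()
    qs=np.arange(-.55,.56,.01); q=qs[np.argmin([cost(a) for a in qs])]
    h=.069
    for _ in range(6):
        x,z,m=ring(q); m&=abs(z-h)<.0035
        A=np.c_[x[m],np.ones(m.sum())]; s,b=np.linalg.lstsq(A,z[m],rcond=None)[0]; q-=np.arctan(s); h=b
    x,z,m=ring(q); m&=abs(z-h)<.0035
    L=(x[m]<-.045).sum(); R=(x[m]>.045).sum()
    return q,h,L,R
E
python3 - <<'E'
from h import *
for n,off in (("wrist1",0),("scene0",0),("side0",0)):
    c=np.load(n+".npz"); a=np.radians(-10.2); Rf=Rn.from_euler("z",a).as_matrix()
    print(n,lean(cloud(c),Rf,np.array([.5087,-.2602,.05])))
E
```

```text
wrist1 (np.float64(-0.07704668096383623), np.float64(0.06897443056457282), np.int64(809), np.int64(595))
scene0 (np.float64(-0.06404728227375635), np.float64(0.06865016972326374), np.int64(23), np.int64(157))
side0 (np.float64(-0.06587081748272504), np.float64(0.07139143650194092), np.int64(70), np.int64(32))
```

Emit:
jog_arm([
  [0,0,0.04,0,0,0,1],
  [0,0,0.075,0,0,0,1],
  [0,0,0.09,0,0,0,1],
  [0,0,0.095,0,0,0,1],
  [0,0,0.095,0,0,0,1],
], grip_force=80)

```text
clock: 1.45
position: [0.5091, -0.2564, 0.2047]
ee_rot: [0.766, 0.642, -0.0, -0.001]
ft_force: [0.2, 0.2, -0.1]
grip_width: 1.001
grasp_force: 0.0
```

Emit:
jog_arm([
  [0,0,0,0,0,0,-1],
  [0,0,0,0,0,0,-1],
  [0,0,0,0,0,0,-1],
  [0,0,0,0,0,0,-1],
  [0,0,0,0,0,0,-1],
], grip_force=80)

```text
clock: 1.87
position: [0.5093, -0.2581, 0.2066]
ee_rot: [0.767, 0.641, 0.0, 0.001]
ft_force: [-0.8, 0.1, 0.1]
grip_width: 0.303
grasp_force: 0.0
```

Emit:
jog_arm([
  [0,0,0,0,0,0,-1],
  [0,0,0,0,0,0,-1],
  [0,0,0,0,0,0,-1],
  [0,0,0,0,0,0,-1],
  [0,0,0,0,0,0,-1],
])

```text
clock: 2.28
position: [0.5091, -0.2581, 0.2068]
ee_rot: [0.767, 0.641, 0.0, 0.0]
ft_force: [-2.2, 1.8, 6.8]
grip_width: 0.228
grasp_force: 79.0
```

```bash
cat >> h.py <<'E'
PT=np.array([0.,0.,.1555])   # pivot in tool frame
def frame_of(o):
    Rt=Rn.from_quat(o["ee_rot"]).as_matrix()
    return np.c_[Rt[:,1],Rt[:,0],-Rt[:,2]], Rt
def measure(n="wrist",save=None):
    from workcell import get_obs,optics
    o=get_obs(); c=optics.camera(n); Rf,Rt=frame_of(o)
    if save: cv2.imwrite(f"pics/{save}.png",c["color"][:,:,::-1])
    W=cloud(c); q,h,L,R=lean(W,Rf,o["position"]+Rt@PT)
    th=np.arctan2(Rf[0:2,2]@(Rf[:2,0]/np.linalg.norm(Rf[:2,0])),Rf[2,2])  # frame tilt, + top to +x_f
    roll=np.arcsin(Rf[2,1])
    print(f"t={o['clock']:.3f} q={q:.4f} th={th:.4f} phi={q+th:.4f} roll={roll:.4f} h={h:.4f} L{L} R{R} yaw={np.degrees(np.arctan2(Rf[1,0],Rf[0,0])):.2f} TCP={o['position'].round(4)} ft={o['ft_force'].round(1)} tq={o['torque'].round(3)} w={o['grip_width']:.3f} gf={o['grasp_force']:.0f}")
    return o,c,W,q,th
E
python3 - <<'E'
from h import *
o,c,W,q,th=measure(save="w2")
Rf,Rt=frame_of(o); F=(W.reshape(-1,3)-(o["position"]+Rt@PT))@Rf
m=(abs(F[:,2]-.161)<.008)&(abs(F[:,0])<.012)&(abs(F[:,1])<.1); print("bar",m.sum(),np.nanmedian(F[m],0),F[m].min(0),F[m].max(0))
m=(abs(F[:,2]-.161)<.008)&(abs(F[:,0])<.03)&(F[:,1]>.085)&(F[:,1]<.11); print("cheek",m.sum(),np.median(F[m],0),F[m].min(0),F[m].max(0))
m=(abs(F[:,2]-.066)<.006)&(abs(abs(F[:,0])-.066)<.012)&(abs(F[:,1])<.12)
for s in(-1,1):
  g=F[m&(F[:,0]*s>0)]; print("rail",len(g),np.median(g,0),np.percentile(g,[2,98],0))
E
```

```text
t=2.283 q=-0.0799 th=-0.0010 phi=-0.0809 roll=-0.0000 h=0.0678 L1475 R953 yaw=-10.21 TCP=[ 0.5091 -0.2581  0.2068] ft=[-2.2  1.8  6.8] tq=[ 0.3    0.567 -0.047] w=0.228 gf=79
bar 10950 [0.00041241 0.03497305 0.16020427] [-0.01199048 -0.06110818  0.1552206 ] [0.01199938 0.09173265 0.16891614]
cheek 1499 [0.00086749 0.08819483 0.16013583] [-0.02082518  0.08504162  0.15751593] [0.02274234 0.09173265 0.16218579]
rail 4376 [-0.06320236  0.02738044  0.06548549] [[-0.07137637 -0.08119632  0.06102058]
 [-0.05530189  0.1160132   0.0679074 ]]
rail 3252 [0.06415474 0.03846743 0.06605716] [[ 0.05959081 -0.08262847  0.06138746]
 [ 0.07053577  0.11710201  0.06800577]]
```

The grip holds at 79 N. The lean is q = -0.08, and the bin is resting on the -x rail. I'll lift 2 mm and slide 5 mm toward that rail, so the rail sets the bin upright before the lift.

Emit:
jog_arm([
  [0,0,-0.002,0,0,0,-1],
  [0,-0.0025,-0.003,0,0,0,-1],
  [0,-0.005,-0.003,0,0,0,-1],
  [0,-0.005,-0.003,0,0,0,-1],
  [0,-0.005,-0.003,0,0,0,-1],
])

```text
clock: 2.75
position: [0.5034, -0.2569, 0.2082]
ee_rot: [0.767, 0.641, -0.0, -0.001]
ft_force: [-0.7, -0.2, -8.8]
grip_width: 0.22
grasp_force: 78.8
```

```bash
sed -i 's/^PT=.*/PT=np.array([-.003,.0004,.1567])/' h.py; python3 -c "
from h import *
measure()"
```

```text
t=2.750 q=0.0153 th=0.0016 phi=0.0169 roll=0.0003 h=0.0689 L1081 R911 yaw=-10.21 TCP=[ 0.5034 -0.2569  0.2082] ft=[-0.7 -0.2 -8.8] tq=[-0.002  0.032  0.026] w=0.220 gf=79
```

Emit:
jog_arm([
  [0,-0.006,-0.012,-0.039,0,0,-1],
  [0,-0.011,-0.045,-0.07,0,0,-1],
  [0,-0.011,-0.085,-0.07,0,0,-1],
  [0,-0.006,-0.12,-0.039,0,0,-1],
  [0,0,-0.145,0,0,0,-1],
])

```text
clock: 3.22
position: [0.5033, -0.2576, 0.3583]
ee_rot: [0.768, 0.641, 0.001, 0.001]
ft_force: [2.0, -1.1, -7.2]
grip_width: 0.225
grasp_force: 80.0
```

```bash
cat >> h.py <<'E'
def plan(q,th0,rows=5,a=1.27,dt=1/12,lat=.05):
    """pulse peak so that q ends 0 with theta 0 (trapezoid 1/2,1,1..,1/2,0); starts lat later"""
    q=q+a*(q+th0)*lat; T=rows*dt; k=np.r_[0,.55,np.ones(rows-3),.55,0]
    k0=np.r_[th0,np.zeros(rows)]
    t=np.linspace(0,T,rows*50+1); f=lambda k: a*np.trapezoid(np.exp(a*(T-t))*np.interp(t,np.arange(rows+1)*dt,k),t)
    p=-(q*np.exp(a*T)+f(k0))/f(k)
    print("q now %.4f"%q,rows,"rows: theta",(p*k[1:]).round(4).tolist(),"y",(p*k[1:]*.157).round(4).tolist())
E
python3 -c "
from h import *
o,c,W,q,th=measure(); plan(q,th)"
```

```text
t=3.217 q=0.0093 th=-0.0029 phi=0.0064 roll=-0.0008 h=0.0689 L1052 R982 yaw=-10.27 TCP=[ 0.5033 -0.2576  0.3583] ft=[ 2.  -1.1 -7.2] tq=[-0.072 -0.292 -0.015] w=0.225 gf=80
q now 0.0098 5 rows: theta [-0.0208, -0.0379, -0.0379, -0.0208, -0.0] y [-0.0033, -0.006, -0.006, -0.0033, -0.0]
```

The lift worked: phi is 0.006 and the frame's bottom is at z of about 0.16. I'll carry in four legs and correct the balance in each.

Emit:
jog_arm([
  [0.012,-0.004,0,-0.02,0,-0.015,-1],
  [0.0415,-0.009,0,-0.036,0,-0.04,-1],
  [0.078,-0.012,0,-0.036,0,-0.065,-1],
  [0.1075,-0.012,0,-0.02,0,-0.09,-1],
  [0.122,-0.01,0,0,0,-0.1,-1],
])

```text
clock: 3.68
position: [0.5158, -0.1303, 0.3536]
ee_rot: [0.732, 0.681, 0.001, -0.001]
ft_force: [0.8, 1.7, -8.4]
grip_width: 0.224
grasp_force: 80.0
```

```bash
python3 -c "
from h import *
o,c,W,q,th=measure(); plan(q,th)"
```

```text
t=3.683 q=0.0169 th=0.0008 phi=0.0177 roll=0.0023 h=0.0693 L1055 R898 yaw=-4.10 TCP=[ 0.5158 -0.1303  0.3536] ft=[ 0.8  1.7 -8.4] tq=[ 0.569 -0.116 -0.008] w=0.224 gf=80
q now 0.0181 5 rows: theta [-0.0393, -0.0714, -0.0714, -0.0393, -0.0] y [-0.0062, -0.0112, -0.0112, -0.0062, -0.0]
```

Emit:
jog_arm([
  [0.015,-0.0065,0,-0.042,0,-0.015,-1],
  [0.05,-0.011,0,-0.076,0,-0.04,-1],
  [0.088,-0.01,0,-0.076,0,-0.075,-1],
  [0.115,-0.0045,0,-0.04,0,-0.095,-1],
  [0.1225,0.0025,0,0,0,-0.1,-1],
])

```text
clock: 4.15
position: [0.5271, -0.0074, 0.354]
ee_rot: [0.696, 0.718, 0.001, -0.001]
ft_force: [0.2, 1.8, -8.1]
grip_width: 0.226
grasp_force: 80.0
```

```bash
python3 -c "
from h import *
o,c,W,q,th=measure(); plan(q,th)"
```

```text
t=4.150 q=0.0080 th=0.0008 phi=0.0088 roll=0.0025 h=0.0694 L1061 R867 yaw=1.73 TCP=[ 0.5271 -0.0074  0.354 ] ft=[ 0.2  1.8 -8.1] tq=[ 0.589 -0.004  0.005] w=0.226 gf=80
q now 0.0085 5 rows: theta [-0.0186, -0.0339, -0.0339, -0.0186, -0.0] y [-0.0029, -0.0053, -0.0053, -0.0029, -0.0]
```

Emit:
jog_arm([
  [0.015,-0.0025,0,-0.025,0,-0.015,-1],
  [0.05,-0.002,0,-0.045,0,-0.04,-1],
  [0.088,0.003,0,-0.045,0,-0.075,-1],
  [0.115,0.0095,0,-0.025,0,-0.095,-1],
  [0.1217,0.0147,0,0,0,-0.1,-1],
])

```text
clock: 4.62
position: [0.5387, 0.115, 0.3534]
ee_rot: [0.659, 0.752, 0.001, -0.001]
ft_force: [-0.4, 2.4, -9.0]
grip_width: 0.228
grasp_force: 80.0
```

```bash
python3 -c "
from h import *
o,c,W,q,th=measure(); plan(q,th)"
```

```text
t=4.617 q=0.0126 th=0.0009 phi=0.0135 roll=0.0030 h=0.0694 L1061 R845 yaw=7.49 TCP=[0.5387 0.115  0.3534] ft=[-0.4  2.4 -9. ] tq=[ 0.791  0.143 -0.005] w=0.228 gf=80
q now 0.0134 5 rows: theta [-0.0292, -0.0532, -0.0532, -0.0292, -0.0] y [-0.0046, -0.0083, -0.0083, -0.0046, -0.0]
```

Emit:
jog_arm([
  [0.015,-0.005,0,-0.05,0,-0.015,-1],
  [0.05,-0.004,0,-0.09,0,-0.04,-1],
  [0.086,0.004,0,-0.09,0,-0.075,-1],
  [0.112,0.016,0,-0.05,0,-0.095,-1],
  [0.119,0.026,0,0,0,-0.1,-1],
])

```text
clock: 5.08
position: [0.549, 0.2358, 0.3539]
ee_rot: [0.621, 0.784, 0.001, -0.001]
ft_force: [-0.6, 2.0, -7.3]
grip_width: 0.222
grasp_force: 80.0
```

```bash
cat >> h.py <<'E'
def rails(n="scene"):
    """home rack rails seen in camera n, and frame cheek/bar tops, in rack axes (12.7 deg)"""
    from workcell import optics
    c=optics.camera(n); W=cloud(c).reshape(-1,3); W=W[np.isfinite(W[:,0])]
    R=Rn.from_euler("z",-12.7,degrees=True).as_matrix()[:2,:2]
    H=(W[:,:2]-[.5525,.2277])@R.T; z=W[:,2]
    for s in(-1,1):
        m=(z>.105)&(z<.125)&(abs(H[:,0]-s*.066)<.015)&(abs(H[:,1])<.12); r=cv2.minAreaRect(np.float32(H[m])); print(n,"rail",s,m.sum(),"x %.4f"%np.median(H[m][:,0]),np.round(r[0],4),np.round(r[1],3),round(r[2],2))
    m=(z>.335)&(z<.375)&(abs(H[:,0])<.05)&(abs(H[:,1])<.11)
    if m.sum()>20: r=cv2.minAreaRect(np.float32(H[m])); print(n,"bar",m.sum(),np.round(r[0],4),np.round(r[1],3),round(r[2],2),np.percentile(z[m],[5,95]).round(4))
E
python3 -c "
from h import *
o,c,W,q,th=measure(); plan(q,th)"
```

```text
t=5.083 q=-0.0101 th=0.0009 phi=-0.0092 roll=0.0029 h=0.0694 L1067 R840 yaw=13.20 TCP=[0.549  0.2358 0.3539] ft=[-0.6  2.  -7.3] tq=[0.586 0.325 0.032] w=0.222 gf=80
q now -0.0107 5 rows: theta [0.0231, 0.042, 0.042, 0.0231, 0.0] y [0.0036, 0.0066, 0.0066, 0.0036, 0.0]
```

Emit:
jog_arm([
  [0,0,0,0,0,0,-1],
  [0,0,0,0,0,0,-1],
  [0,0,0,0,0,0,-1],
  [0,0,0,0,0,0,-1],
  [0,0,0,0,0,0,-1],
])

```text
clock: 5.55
position: [0.5511, 0.2293, 0.3544]
ee_rot: [0.625, 0.781, 0.0, 0.0]
ft_force: [-0.9, 0.2, -8.6]
grip_width: 0.224
grasp_force: 80.0
```

```bash
python3 -c "
from h import *
o,c,W,q,th=measure(); plan(q,th); rails('scene')"
```

```text
t=5.550 q=0.0019 th=-0.0013 phi=0.0007 roll=-0.0002 h=0.0690 L1081 R833 yaw=12.67 TCP=[0.5511 0.2293 0.3544] ft=[-0.9  0.2 -8.6] tq=[0.047 0.034 0.037] w=0.224 gf=80
q now 0.0020 5 rows: theta [-0.0042, -0.0076, -0.0076, -0.0042, -0.0] y [-0.0007, -0.0012, -0.0012, -0.0007, -0.0]
scene rail -1 84 x -0.0632 [-0.0642 -0.1022] [0.01  0.034] 1.85
scene rail 1 773 x 0.0689 [ 0.0671 -0.    ] [0.013 0.239] 0.31
scene bar 2164 [0.001  0.0008] [0.19  0.046] 88.91 [0.3396 0.3652]
```

Emit:
jog_arm([
  [0,0,0,0,0,0,-1],
  [0,0,0,0,0,0,-1],
  [0,0,0,0,0,0,-1],
  [0,0,0,0,0,0,-1],
])

```text
clock: 5.98
position: [0.5512, 0.2299, 0.3538]
ee_rot: [0.624, 0.781, 0.0, 0.0]
ft_force: [0.0, -0.2, -8.1]
grip_width: 0.229
grasp_force: 80.0
```

```bash
python3 -c "
from h import *
o,c,W,q,th=measure(); plan(q,th)"
```

```text
t=5.983 q=0.0040 th=-0.0001 phi=0.0039 roll=-0.0000 h=0.0689 L1084 R866 yaw=12.72 TCP=[0.5512 0.2299 0.3538] ft=[ 0.  -0.2 -8.1] tq=[0.024 0.026 0.009] w=0.229 gf=80
q now 0.0043 5 rows: theta [-0.0092, -0.0168, -0.0168, -0.0092, -0.0] y [-0.0014, -0.0026, -0.0026, -0.0014, -0.0]
```

Emit:
jog_arm([
  [0,-0.001,0,-0.006,0,0,-1],
  [0,-0.002,0,-0.013,0,0,-1],
  [0,-0.002,0,-0.013,0,0,-1],
  [0,-0.002,0,-0.013,0,0,-1],
  [0,-0.002,0,-0.013,0,0,-1],
])

```text
clock: 6.45
position: [0.5492, 0.2295, 0.3539]
ee_rot: [0.624, 0.781, 0.005, 0.004]
ft_force: [0.8, -0.4, -6.8]
grip_width: 0.231
grasp_force: 80.0
```

Emit:
jog_arm([
  [0,0,0,0,0,0,-1],
  [0,0,0,0,0,0,-1],
  [0,0.001,0,0.006,0,0,-1],
  [0,0.002,0,0.013,0,0,-1],
])

```text
clock: 6.78
position: [0.5513, 0.23, 0.354]
ee_rot: [0.624, 0.781, -0.0, -0.0]
ft_force: [-0.1, -0.2, -7.8]
grip_width: 0.224
grasp_force: 80.0
```

```bash
python3 -c "
from h import *
o,c,W,q,th=measure(); plan(q+.003,th); plan(q+.003,th,10)"
```

```text
t=6.783 q=0.0022 th=0.0003 phi=0.0025 roll=0.0000 h=0.0689 L1081 R844 yaw=12.72 TCP=[0.5513 0.23   0.354 ] ft=[-0.1 -0.2 -7.8] tq=[ 0.04   0.05  -0.002] w=0.224 gf=80
q now 0.0055 5 rows: theta [-0.012, -0.0218, -0.0218, -0.012, -0.0] y [-0.0019, -0.0034, -0.0034, -0.0019, -0.0]
q now 0.0055 10 rows: theta [-0.0058, -0.0106, -0.0106, -0.0106, -0.0106, -0.0106, -0.0106, -0.0106, -0.0058, -0.0] y [-0.0009, -0.0017, -0.0017, -0.0017, -0.0017, -0.0017, -0.0017, -0.0017, -0.0009, -0.0]
```

Emit:
jog_arm([
  [0,-0.001,0,-0.006,0,0,-1],
  [0,-0.0017,0,-0.011,0,0,-1],
  [0,-0.0017,0,-0.011,0,0,-1],
  [0,-0.0017,0,-0.011,0,0,-1],
  [0,-0.0017,0,-0.011,0,0,-1],
])

```text
clock: 7.25
position: [0.5495, 0.2295, 0.354]
ee_rot: [0.624, 0.781, 0.004, 0.004]
ft_force: [-0.4, -0.3, -8.2]
grip_width: 0.224
grasp_force: 80.0
```

Emit:
jog_arm([
  [0,0,0,0,0,0,-1],
  [0,0,0,0,0,0,-1],
  [0,0,0,0,0,0,-1],
  [0,0.001,0,0.006,0,0,-1],
  [0,0.0017,0,0.011,0,0,-1],
])

```text
clock: 7.67
position: [0.5513, 0.23, 0.3539]
ee_rot: [0.624, 0.781, -0.0, -0.0]
ft_force: [-0.3, 0.2, -9.5]
grip_width: 0.223
grasp_force: 80.0
```

```bash
python3 -c "
from h import *
o,c,W,q,th=measure(); plan(q+.003,th); plan(q+.003,th,10)"
```

```text
t=7.667 q=-0.0001 th=0.0003 phi=0.0002 roll=-0.0000 h=0.0689 L1080 R834 yaw=12.72 TCP=[0.5513 0.23   0.3539] ft=[-0.3  0.2 -9.5] tq=[ 0.05  -0.017  0.032] w=0.223 gf=80
q now 0.0031 5 rows: theta [-0.0068, -0.0124, -0.0124, -0.0068, -0.0] y [-0.0011, -0.0019, -0.0019, -0.0011, -0.0]
q now 0.0031 10 rows: theta [-0.0033, -0.006, -0.006, -0.006, -0.006, -0.006, -0.006, -0.006, -0.0033, -0.0] y [-0.0005, -0.0009, -0.0009, -0.0009, -0.0009, -0.0009, -0.0009, -0.0009, -0.0005, -0.0]
```

Emit:
jog_arm([
  [0,-0.001,0,-0.006,0,0,-1],
  [0,-0.001,0,-0.006,0,0,-1],
  [0,-0.001,0,-0.006,0,0,-1],
  [0,-0.001,0,-0.006,0,0,-1],
  [0,-0.001,0,-0.006,0,0,-1],
])

```text
clock: 8.13
position: [0.5502, 0.2297, 0.3539]
ee_rot: [0.624, 0.781, 0.002, 0.002]
ft_force: [0.5, 0.1, -8.3]
grip_width: 0.227
grasp_force: 80.0
```

Emit:
jog_arm([
  [0,0,0,0,0,0,-1],
  [0,0,0,0,0,0,-1],
  [0,0,0,0,0,0,-1],
  [0,0,0,0,0,0,-1],
  [0,0.001,0,0.006,0,0,-1],
])

```text
clock: 8.55
position: [0.5511, 0.23, 0.3541]
ee_rot: [0.624, 0.781, 0.0, 0.0]
ft_force: [0.3, 0.6, -8.0]
grip_width: 0.222
grasp_force: 80.0
```

```bash
python3 -c "
from h import *
o,c,W,q,th=measure(); plan(q+.003,th); plan(q+.003,th,10)"
```

```text
t=8.550 q=-0.0031 th=-0.0002 phi=-0.0033 roll=-0.0000 h=0.0689 L1083 R861 yaw=12.73 TCP=[0.5511 0.23   0.3541] ft=[ 0.3  0.6 -8. ] tq=[ 0.06   0.039 -0.005] w=0.222 gf=80
q now -0.0001 5 rows: theta [0.0002, 0.0003, 0.0003, 0.0002, 0.0] y [0.0, 0.0001, 0.0001, 0.0, 0.0]
q now -0.0001 10 rows: theta [0.0001, 0.0002, 0.0002, 0.0002, 0.0002, 0.0002, 0.0002, 0.0002, 0.0001, 0.0] y [0.0, 0.0, 0.0, 0.0, 0.0, 0.0, 0.0, 0.0, 0.0, 0.0]
```

Everything is steady, so I'll do pure holds now.

Emit:
jog_arm([
  [0,0,0,0,0,0,-1],
  [0,0,0,0,0,0,-1],
  [0,0,0,0,0,0,-1],
  [0,0,0,0,0,0,-1],
  [0,0,0,0,0,0,-1],
])

```text
clock: 9.02
position: [0.5512, 0.2299, 0.3539]
ee_rot: [0.624, 0.781, 0.0, 0.0]
ft_force: [-0.7, -0.1, -7.5]
grip_width: 0.227
grasp_force: 80.0
```

Emit:
jog_arm([
  [0,0,0,0,0,0,-1],
  [0,0,0,0,0,0,-1],
  [0,0,0,0,0,0,-1],
  [0,0,0,0,0,0,-1],
  [0,0,0,0,0,0,-1],
])

```text
clock: 9.43
position: [0.5512, 0.2299, 0.3539]
ee_rot: [0.624, 0.781, 0.0, 0.0]
ft_force: [0.1, 0.2, -8.6]
grip_width: 0.22
grasp_force: 80.0
```

```bash
python3 -c "
from h import *
o,c,W,q,th=measure(); plan(q+.003,th); plan(q+.003,th,10)"
```

```text
t=9.433 q=-0.0003 th=-0.0001 phi=-0.0004 roll=-0.0000 h=0.0689 L1078 R854 yaw=12.72 TCP=[0.5512 0.2299 0.3539] ft=[ 0.1  0.2 -8.6] tq=[-0.016 -0.035  0.03 ] w=0.220 gf=80
q now 0.0028 5 rows: theta [-0.0061, -0.0111, -0.0111, -0.0061, -0.0] y [-0.001, -0.0017, -0.0017, -0.001, -0.0]
q now 0.0028 10 rows: theta [-0.003, -0.0054, -0.0054, -0.0054, -0.0054, -0.0054, -0.0054, -0.0054, -0.003, -0.0] y [-0.0005, -0.0008, -0.0008, -0.0008, -0.0008, -0.0008, -0.0008, -0.0008, -0.0005, -0.0]
```

Emit:
jog_arm([
  [0,-0.0015,0,-0.009,0,0,-1],
  [0,-0.0015,0,-0.009,0,0,-1],
  [0,-0.0015,0,-0.009,0,0,-1],
  [0,-0.0015,0,-0.009,0,0,-1],
  [0,-0.0015,0,-0.009,0,0,-1],
])

```text
clock: 9.9
position: [0.5498, 0.2296, 0.3539]
ee_rot: [0.624, 0.781, 0.004, 0.003]
ft_force: [0.7, 0.2, -8.8]
grip_width: 0.221
grasp_force: 80.0
```

Emit:
jog_arm([
  [0,0,0,0,0,0,-1],
  [0,0,0,0,0,0,-1],
  [0,0,0,0,0,0,-1],
  [0,0,0,0,0,0,-1],
  [0,0.0015,0,0.009,0,0,-1],
])

```text
clock: 10.32
position: [0.551, 0.23, 0.3542]
ee_rot: [0.624, 0.781, 0.0, 0.0]
ft_force: [0.1, -0.3, -7.6]
grip_width: 0.225
grasp_force: 80.0
```

```bash
python3 -c "
from h import *
o,c,W,q,th=measure(); plan(q+.0045,th); plan(q+.0045,th,10)"
```

```text
t=10.317 q=-0.0098 th=-0.0004 phi=-0.0102 roll=0.0000 h=0.0689 L1084 R850 yaw=12.73 TCP=[0.551  0.23   0.3542] ft=[ 0.1 -0.3 -7.6] tq=[ 0.028  0.07  -0.029] w=0.225 gf=80
q now -0.0056 5 rows: theta [0.0123, 0.0224, 0.0224, 0.0123, 0.0] y [0.0019, 0.0035, 0.0035, 0.0019, 0.0]
q now -0.0056 10 rows: theta [0.006, 0.0109, 0.0109, 0.0109, 0.0109, 0.0109, 0.0109, 0.0109, 0.006, 0.0] y [0.0009, 0.0017, 0.0017, 0.0017, 0.0017, 0.0017, 0.0017, 0.0017, 0.0009, 0.0]
```

Emit:
jog_arm([
  [0,0.001,0,0.006,0,0,-1],
  [0,0.002,0,0.012,0,0,-1],
  [0,0.002,0,0.012,0,0,-1],
  [0,0.002,0,0.012,0,0,-1],
  [0,0.002,0,0.012,0,0,-1],
])

```text
clock: 10.78
position: [0.5532, 0.2304, 0.3538]
ee_rot: [0.624, 0.781, -0.005, -0.004]
ft_force: [-0.3, -0.5, -7.9]
grip_width: 0.227
grasp_force: 80.0
```

Emit:
jog_arm([
  [0,0,0,0,0,0,-1],
  [0,0,0,0,0,0,-1],
  [0,0,0,0,0,0,-1],
  [0,-0.001,0,-0.006,0,0,-1],
  [0,-0.002,0,-0.012,0,0,-1],
])

```text
clock: 11.2
position: [0.5512, 0.2299, 0.3538]
ee_rot: [0.624, 0.781, 0.0, 0.0]
ft_force: [-0.2, -0.2, -8.0]
grip_width: 0.225
grasp_force: 80.0
```

```bash
python3 -c "
from h import *
o,c,W,q,th=measure(); plan(q+.0035,th); plan(q+.0035,th,10)"
```

```text
t=11.200 q=-0.0028 th=-0.0005 phi=-0.0033 roll=0.0000 h=0.0689 L1084 R875 yaw=12.72 TCP=[0.5512 0.2299 0.3538] ft=[-0.2 -0.2 -8. ] tq=[0.031 0.086 0.025] w=0.225 gf=80
q now 0.0007 5 rows: theta [-0.0014, -0.0026, -0.0026, -0.0014, -0.0] y [-0.0002, -0.0004, -0.0004, -0.0002, -0.0]
q now 0.0007 10 rows: theta [-0.0007, -0.0013, -0.0013, -0.0013, -0.0013, -0.0013, -0.0013, -0.0013, -0.0007, -0.0] y [-0.0001, -0.0002, -0.0002, -0.0002, -0.0002, -0.0002, -0.0002, -0.0002, -0.0001, -0.0]
```

Emit:
jog_arm([
  [0,0,0,0,0,0,-1],
  [0,0,0,0,0,0,-1],
  [0,0,0,0,0,0,-1],
  [0,0,0,0,0,0,-1],
  [0,0,0,0,0,0,-1],
])

```text
clock: 11.67
position: [0.5513, 0.23, 0.3539]
ee_rot: [0.624, 0.781, 0.0, -0.0]
ft_force: [-0.8, -0.9, -8.0]
grip_width: 0.227
grasp_force: 80.0
```

Emit:
jog_arm([
  [0,0,0,0,0,0,-1],
  [0,0,0,0,0,0,-1],
  [0,0,0,0,0,0,-1],
  [0,0,0,0,0,0,-1],
])

```text
clock: 12.0
position: [0.5512, 0.23, 0.3539]
ee_rot: [0.624, 0.781, 0.0, 0.0]
ft_force: [0.5, -0.2, -8.4]
grip_width: 0.226
grasp_force: 80.0
```

```bash
python3 -c "
from h import *
o,c,W,q,th=measure(save='w3'); plan(q+.0035,th); plan(q+.0035,th,10)
Rf,Rt=frame_of(o); P=W.reshape(-1,3); F=(P-(o['position']+Rt@PT))@Rf
for s in(-1,1):
    m=(P[:,2]>.113)&(P[:,2]<.122)&(abs(F[:,0]-s*.066)<.014)&(abs(F[:,1])<.115); r=cv2.minAreaRect(np.float32(F[m][:,:2])); print('rail',s,m.sum(),np.percentile(F[m][:,0],[2,50,98]).round(4),np.round(r[0],4),np.round(r[1],4),round(r[2],2))
m=(abs(F[:,2]-.16)<.006)&(abs(F[:,0])<.02)&(abs(F[:,1])<.08); print('bar',np.percentile(F[m][:,0],[2,50,98]).round(4))
m=(P[:,2]>.004)&(P[:,2]<.015)&(abs(F[:,0])<.12)&(abs(F[:,1])<.17); print('floor',np.percentile(F[m],[.5,99.5],0).round(4))
"
```

```text
t=12.000 q=-0.0040 th=-0.0001 phi=-0.0040 roll=-0.0000 h=0.0688 L1080 R853 yaw=12.73 TCP=[0.5512 0.23   0.3539] ft=[ 0.5 -0.2 -8.4] tq=[-0.007  0.022 -0.006] w=0.226 gf=80
q now -0.0005 5 rows: theta [0.0011, 0.0019, 0.0019, 0.0011, 0.0] y [0.0002, 0.0003, 0.0003, 0.0002, 0.0]
q now -0.0005 10 rows: theta [0.0005, 0.0009, 0.0009, 0.0009, 0.0009, 0.0009, 0.0009, 0.0009, 0.0005, 0.0] y [0.0001, 0.0001, 0.0001, 0.0001, 0.0001, 0.0001, 0.0001, 0.0001, 0.0001, 0.0]
rail -1 286 [-0.0721 -0.066  -0.0611] [-0.0666  0.0962] [0.0377 0.0117] 89.94
rail 1 265 [0.0592 0.0647 0.0703] [0.0649 0.0955] [0.0389 0.0117] 89.44
bar [-0.0106  0.0002  0.0108]
floor [[-0.0766  0.0753 -0.1895]
 [ 0.0743  0.1388 -0.1825]]
```

View pics/w3.png

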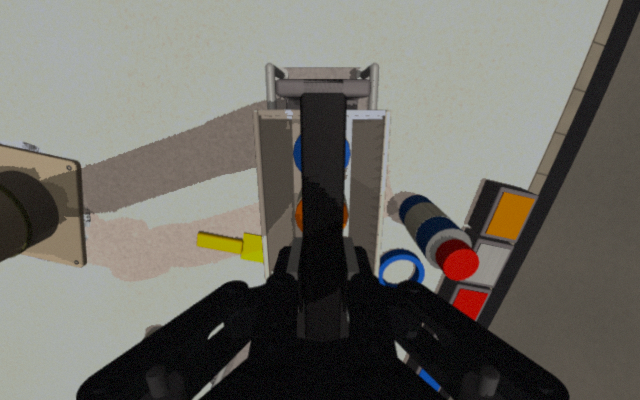

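The hover has lasted from 5.5 s to 12 s with the bin within 0.01 rad. The wrist picture shows the home rails at columns 270 and 375, on either side of the unit. Centring error is under 1 mm. Lowering now.

Emit:
jog_arm([
  [0,-0.0005,0.01,0,0,0,-1],
  [0,-0.0005,0.038,0,0,0,-1],
  [0,-0.0005,0.074,0,0,0,-1],
  [0,-0.0005,0.102,0,0,0,-1],
  [0,-0.0005,0.115,0,0,0,-1],
])

```text
clock: 12.47
position: [0.5488, 0.2288, 0.2336]
ee_rot: [0.624, 0.781, -0.003, -0.001]
ft_force: [-0.3, 0.3, -9.5]
grip_width: 0.222
grasp_force: 80.0
```

```bash
python3 -c "
from h import *
o,c,W,q,th=measure(); plan(q+.0035,th); plan(q+.0035,th,10)"
```

```text
t=12.467 q=-0.0011 th=0.0059 phi=0.0048 roll=-0.0013 h=0.0689 L1086 R715 yaw=12.72 TCP=[0.5488 0.2288 0.2336] ft=[-0.3  0.3 -9.5] tq=[-0.094  0.343 -0.   ] w=0.222 gf=80
q now 0.0029 5 rows: theta [-0.007, -0.0128, -0.0128, -0.007, -0.0] y [-0.0011, -0.002, -0.002, -0.0011, -0.0]
q now 0.0029 10 rows: theta [-0.0034, -0.0062, -0.0062, -0.0062, -0.0062, -0.0062, -0.0062, -0.0062, -0.0034, -0.0] y [-0.0005, -0.001, -0.001, -0.001, -0.001, -0.001, -0.001, -0.001, -0.0005, -0.0]
```

Emit:
jog_arm([
  [0,-0.001,0.002,-0.007,0,0,-1],
  [0,-0.002,0.008,-0.012,0,0,-1],
  [0,-0.002,0.015,-0.012,0,0,-1],
  [0,-0.001,0.021,-0.007,0,0,-1],
  [0,0,0.025,0,0,0,-1],
])

```text
clock: 12.93
position: [0.5508, 0.2298, 0.2138]
ee_rot: [0.624, 0.781, 0.0, 0.0]
ft_force: [-1.2, -0.4, -9.1]
grip_width: 0.225
grasp_force: 80.0
```

```bash
python3 -c "
from h import *
o,c,W,q,th=measure(save='w4'); plan(q+.0035,th)
Rf,Rt=frame_of(o); P=W.reshape(-1,3); F=(P-(o['position']+Rt@PT))@Rf
for s in(-1,1):
    m=(P[:,2]>.113)&(P[:,2]<.122)&(abs(F[:,0]-s*.066)<.014)&(abs(F[:,1]-.1)<.02); print('rail',s,m.sum(),np.percentile(F[m][:,0],[2,50,98]).round(4))
"
```

```text
t=12.933 q=-0.0120 th=-0.0001 phi=-0.0121 roll=-0.0001 h=0.0689 L1090 R866 yaw=12.72 TCP=[0.5508 0.2298 0.2138] ft=[-1.2 -0.4 -9.1] tq=[ 0.034 -0.027  0.023] w=0.225 gf=80
q now -0.0090 5 rows: theta [0.0196, 0.0357, 0.0357, 0.0196, 0.0] y [0.0031, 0.0056, 0.0056, 0.0031, 0.0]
rail -1 779 [-0.0711 -0.0649 -0.0602]
rail 1 783 [0.0599 0.0644 0.071 ]
```

Emit:
jog_arm([
  [0,0,0.002,0,0,0,-1],
  [0,0,0.0035,0,0,0,-1],
  [0,0,0.005,0,0,0,-1],
  [0,0,0.006,0,0,0,-1],
  [0,0,0.0065,0,0,0,-1],
])

```text
clock: 13.4
position: [0.5508, 0.2299, 0.2074]
ee_rot: [0.624, 0.781, 0.0, 0.0]
ft_force: [-0.6, 0.2, -8.2]
grip_width: 0.226
grasp_force: 80.0
```

Emit:
jog_arm([
  [0,0,0.0005,0,0,0,-1],
  [0,0,0.001,0,0,0,-1],
  [0,0,0.001,0,0,0,-1],
  [0,0,0.001,0,0,0,-1],
  [0,0,0.001,0,0,0,-1],
])

```text
clock: 13.82
position: [0.5509, 0.2301, 0.2069]
ee_rot: [0.624, 0.781, 0.0, 0.0]
ft_force: [-1.6, 0.2, -2.2]
grip_width: 0.23
grasp_force: 80.6
```

```bash
python3 -c "
from h import *
measure()"
```

```text
t=13.817 q=-0.0268 th=-0.0008 phi=-0.0276 roll=0.0003 h=0.0689 L1092 R854 yaw=12.73 TCP=[0.5509 0.2301 0.2069] ft=[-1.6  0.2 -2.2] tq=[ 0.207  0.282 -0.061] w=0.230 gf=81
```

Emit:
jog_arm([
  [0,0,0.0005,0,0,0,-1],
  [0,0,0.001,0,0,0,-1],
  [0,0,0.001,0,0,0,-0.3],
  [0,0,0.001,0,0,0,0],
  [0,0,0.001,0,0,0,0.5],
])

```text
clock: 14.28
position: [0.5512, 0.2297, 0.2057]
ee_rot: [0.625, 0.781, 0.0, 0.0]
ft_force: [0.0, 0.2, -0.3]
grip_width: 0.62
grasp_force: 0.0
```

Emit:
jog_arm([
  [0,0,0,0,0,0,0.8],
  [0,0,0,0,0,0,0.8],
  [0,0,0,0,0,0,0.8],
  [0,0,0,0,0,0,0.8],
  [0,0,0,0,0,0,0.8],
])

```text
clock: 14.7
position: [0.5508, 0.2298, 0.2054]
ee_rot: [0.624, 0.781, -0.0, 0.0]
ft_force: [-0.4, 0.0, -0.9]
grip_width: 0.9
grasp_force: 0.0
```

```bash
python3 -c "
from h import *
measure(save='w5')"
```

```text
t=14.700 q=-0.0698 th=-0.0000 phi=-0.0698 roll=-0.0001 h=0.0701 L1448 R1076 yaw=12.72 TCP=[0.5508 0.2298 0.2054] ft=[-0.4  0.  -0.9] tq=[-0.    -0.071 -0.008] w=0.900 gf=0
```

View pics/w5.png

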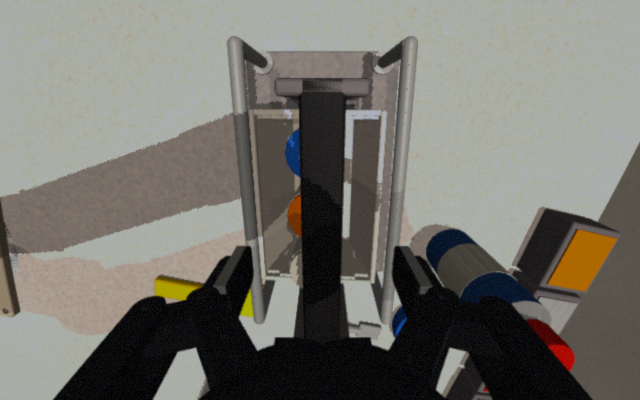

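The picture shows the gripper open, with fingers clear on both sides of the bar (column 323). The unit stands between the rails (columns 245 and 400), and the bin is settling on the -x rail. I'll retreat upward.

Emit:
jog_arm([
  [0,0,-0.015,0,0,0,0.8],
  [0,0,-0.045,0,0,0,0.8],
  [0,0,-0.08,0,0,0,0.8],
  [0,0,-0.11,0,0,0,0.8],
  [0,0,-0.12,0,0,0,0.8],
])

```text
clock: 15.17
position: [0.5517, 0.2305, 0.3306]
ee_rot: [0.624, 0.781, 0.003, 0.002]
ft_force: [0.6, 0.2, 0.7]
grip_width: 0.898
grasp_force: 0.0
```

Emit:
jog_arm([
  [0,0,0,0,0,0,0.8],
  [0,0,0,0,0,0,0.8],
  [0,0,0,0,0,0,0.8],
  [0,0,0,0,0,0,0.8],
  [0,0,0,0,0,0,0.8],
])

```text
clock: 15.58
position: [0.5504, 0.2296, 0.3241]
ee_rot: [0.624, 0.781, -0.001, -0.0]
ft_force: [-0.7, 0.1, 0.5]
grip_width: 0.898
grasp_force: 0.0
```

```bash
python3 -c "
from h import *
from workcell import *
o=get_obs(); print(o['clock'],o['position'],o['ft_force'])
c=optics.camera('wrist'); W=cloud(c)
a=np.radians(12.72); Rf=Rn.from_euler('z',a).as_matrix()
piv=np.array([.5508,.2298,.05])-.003*Rf[:,1]
print(lean(W,Rf,piv)); F=(W.reshape(-1,3)-piv)@Rf
m=(abs(F[:,2]-.16)<.008)&(abs(F[:,0])<.03)&(abs(F[:,1])<.11); print('bar/cheek',np.percentile(F[m],[1,50,99],0).round(4))
c=optics.camera('scene'); cv2.imwrite('pics/s6.png',c['color'][:,:,::-1])"
```

```text
15.5833 [0.55040571 0.22959731 0.32405278] [-0.70519058  0.05183815  0.47641021]
(np.float64(-0.06745047692624018), np.float64(0.06891725339010937), np.int64(679), np.int64(528))
bar/cheek [[-0.0194 -0.0927  0.1566]
 [ 0.0003  0.0164  0.1613]
 [ 0.0192  0.0942  0.1629]]
```

View pics/s6.png

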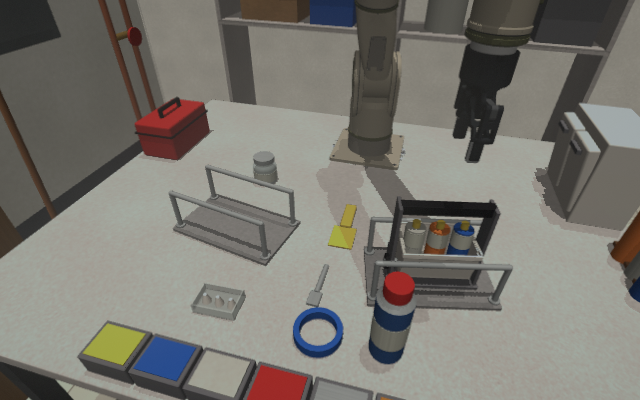

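The picture shows the unit standing in the home rack at about (440,250), with the gripper clear above it. The filling rack is empty and the other items are where they were. I'm handing in.

```bash
python3 -c "
from workcell import *
print(workorder.hand_in())"
```

```text
the job is handed in; nothing more can be done
None
```

The tilt-out bin unit now stands on the home rack's floor between the rails and has been let go; the bin stayed within about 0.02 rad of upright during the carry and 0.01 rad over a 6.5 s hover, now rests against a rail, nothing else looks moved, and the job was handed in at about 16 s with no verdict shown.

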